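# Kit the power-supply parts into their foam nests

## Robot

A 6-joint arm with a two-finger parallel gripper is mounted at the origin on the work surface. World frame = base frame: x ahead of the robot, y to its left, z up, the work surface at z = 0. Lengths are in m, angles in rad, forces in N, time in s.
With the tool pointing down it reaches from about 0.3 to 0.775 m from the base axis. Payload 14.6 kg.
Tool frame: the origin (TCP) lies at the very end of the fingers, on their centre line; the grasp point (between the pads) lies 19 mm behind it; z points along the fingers, y is the line along which they close (so a half turn about z gives the same grasp; the last joint's range is limited). The gripper opens to 85 mm and grips with 20 to 120 N. Pads are 22 mm wide; open, the fingers measure 114 mm over their backs; the gripper's body (76 mm by 85 mm) begins 54 mm behind the grasp point. The pads swing forward as they close: fully open they stand 13 mm farther back than shut.
Start: joints at [1.15, 0.3, 1.521, -0, 1.321, -0.067], TCP at [0.191, 0.516, 0.231] pointing down, gripper open.
Joint ranges: [-3.03, 3.03], [-0.79, 2.21], [0.23, 2.52], [-1.04, 4.18], [0, 3.07], [-2.55, 2.55]. Speed limits (rad/s): [2.22, 2.22, 2.57, 3.14, 3.14, 3.14].

## Interface

Orientations are given as a rotation vector (axis times angle).
In Python, from workcell import get_obs, snapshot, ctrl, nets gives the robot as it stands.
- The arm moves only by the tool arm_command, never from a script. Its argument "increments" is a list that holds one entry, the list of rows, each a list of 7 numbers: the shift along the tool's x, y, z in mm, then the turn, a rotation vector about the tool's x, y, z in rad, then the opening, from 0 (shut) to 1 (fully open). A call has 1 to 20 rows; each row shifts and turns the commanded pose from where the row before left it, along the tool's axes as they then stand; what a row does not reach is not made up. A row lasts 1/12 s, in which the tool goes at most 41.7 mm and 7.16 degrees, less where a joint would pass 70% of its speed; a pose out of reach is approached as far as the arm can. A call is refused whole if a number of a shift passes 41.7 or a number of a turn 0.125, either way. A call with a gripper value outside its range is refused whole. The fingers move at their own pace and stop on an object; the grip force is fixed at half the most. Time passes only in rows, so rows that do not move let the fingers close. It gives the time, the measured TCP pose, the force, the opening and the grip force at its end, in the units of the state.
- get_obs(): the state, without advancing time (a new reading comes with each control period).
- snapshot(name): name is "scene" or "side" or "wrist"; returns a dict with "frame" (384x512x3 uint8, red, green, blue), "depth" (384x512 float32, m along the optical axis (not along the pixel's ray), 0 where there is no reading), "fx", "fy", "cx", "cy" (pixels), "R" (3x3) and "t" (3): a world point X has camera coordinates R X + t; the wrist camera has in their place "T_tool_cam" (4x4, takes a point from camera to tool coordinates, whose origin is the TCP and whose axes are the flange's). Camera axes: x right, y down, z forward; pixel columns grow to the right and rows downward; lengths in m; the calibration is good to about 2 mm. A picture is of the moment at which its call begins: read the wrist's pose just before it.
- ctrl.hand_in(): hands the job in; it is judged then, once.
Trained networks look in a picture, given as the dict that the camera call returned (one of the last four; its "shot" number tells which), for a name from the list of things; names that differ only in an ending like _2 or _b are one class to them, and where a whole thing is asked for, a point or a joint stands for the part that bears it (a point fixed in the world has none). Each returns a list of dicts, best first, with "confidence" (0 to 1); they miss things now and then, are a little off and sometimes report something else, mostly with a low value. They report only what shows in the picture. A call takes as long as a camera call. They do not tell look-alikes from the thing itself.
- nets.masks_of(picture, label): "mask" (384x512 bool, what is visible of it) and "uv" ([column, row] in pixels, amid what is visible of it).
The state is a dict: "t": time; "qpos": joint angles; "joint_vel": joint speeds; "joint_efforts": joint torques, N m; "tcp_pos": TCP position; "ee_rot": TCP orientation; "force": force on the tool from outside, world axes, zero at the start; "wrist_torque": the same for the moment, N m; "gripper_width": finger opening in m; "gripper_force": force on a finger pad.
Only numpy, scipy, OpenCV 4.12 (cv2) and the standard library are available. Lean on these libraries where they do the work, as an engineer would, in place of code of your own. Each camera call takes 0.05 s, during which the arm holds its last target. There are 200 camera calls.

## Task

Kit the power-supply parts: set the heat sink, the fan, the choke and the capacitor, right side up, each flat down in the foam nest whose blue pocket has its shape and size. The heat sink is still held in the drilling fixture: throw the red-knobbed lever of the toggle clamp fully back to free it, lift it out, and leave the clamp open. Set the parts down rather than dropping them, and leave the glass jar where it stands.

Things in the scene. Friction and masses are not known exactly. Their poses are not given: they have to be found in the camera images.
- clamp_grip (a point): Centre of the red ball knob, 24 mm in diameter, on the toggle clamp's 10 mm thick hand lever, 72 mm from its pivot. z: pivot to free end; y: along the level pivot axis; x: towards the heat sink while upright. Starts upright (locked), 105 mm above the bench; swings back from the heat sink up to 1.31 rad about its fixed pivot (33 mm up), where the holding arm is just past upright. Takes 2 N, stays where left.
- heatsink_mid (a point): Aluminium heat sink, two fin banks with a channel between: 70 mm along x (the fins, in line with the clamp), 50 along y, 24 tall, 130 g. Point at its centre, 12 mm up. On a dark plate 12 mm above the bench, locked down by the clamp arm, which opens to stand 105 mm behind the centre, 160 tall, its tip 30 forward. 6 mm stops at both x ends only: lift straight up.
- fan_mid (a point): Small square black cooling fan lying flat, hub and blades up: 50 x 50 mm along its x and y axes, 20 mm tall, 60 g. The point is its centre, half-way up (10 mm above its underside).
- choke_mid (a point): Round copper-wound toroidal choke lying flat, 56 mm in diameter, 26 mm tall, 220 g. The point is its centre, half-way up (13 mm above its underside).
- capacitor_mid (a point): Blue cylindrical electrolytic capacitor standing upright, terminals on top: 36 mm in diameter, 50 mm tall, 75 g. The point is its centre, half-way up (25 mm above its underside).
- nest_heatsink: Black foam nest with an oblong blue pocket, 84 mm along x, 64 mm along y, for the heat sink, long side along the pocket's, either way round. Fixed tray, 110 mm along x, 90 along y, 10 thick; origin: centre of its underside. Pocket centred, 7 mm larger all round than its part, its floor 6 mm above the bench, 4 mm below the foam top.
- nest_fan: Black foam nest with a square blue pocket, 64 x 64 mm along x and y, for the fan, sides parallel to the pocket's. Fixed tray, 110 mm along x, 90 along y, 10 thick; origin: centre of its underside. Pocket centred, 7 mm larger all round than its part, its floor 6 mm above the bench, 4 mm below the foam top.
- nest_choke: Black foam nest with a large round blue pocket, 70 mm in diameter, for the choke. Fixed tray, 110 mm along x, 90 along y, 10 thick; origin: centre of its underside. Pocket centred, 7 mm larger all round than its part, its floor 6 mm above the bench, 4 mm below the foam top.
- nest_capacitor: Black foam nest with a small round blue pocket, 50 mm in diameter, for the capacitor. Fixed tray, 110 mm along x, 90 along y, 10 thick; origin: centre of its underside. Pocket centred, 7 mm larger all round than its part, its floor 6 mm above the bench, 4 mm below the foam top.
- jar: Amber glass jar with a white lid, 56 mm in diameter, 55 mm tall, standing loose on the bench; a bystander. Its origin is the centre of its underside.
Not all that is in view belongs to the job. Of the things that look like the part that bears choke_mid, take the one that is farthest from the robot's base at the start.

How it is judged:
By the outcome, as a careful person would: the job done as asked, in the order asked, and still so for the second after the job is handed in, with the robot touching nothing.
It also fails if it takes over 109 s, if anything falls off the work surface, if the arm or the gripper's body presses on something with over 40 N, if the wrist force passes 120 N, or if a joint passes its speed limit or range.

## Working session

There is one attempt and no reset: what is moved stays moved. The work goes in short steps, Python scripts to look and compute and a tool call to move; the robot and the scene stay as the last step left them, time stands still between calls to the robot, and variables do not carry over. Pictures are saved under pics/ and viewed, at most 14 in all, crops included, and the job is handed in when it is done.

Besides the shell and the picture viewer there is one more tool, called after "Call:" in YAML: its name, and indented under it one key for each argument. arm_command: Moves the arm, as the interface text tells. Its arguments: {"type":"object","properties":{"increments":{"type":"array","items":{"type":"array","items":{"type":"array","items":{"type":"number"}}}}},"required":["increments"]}

```bash
mkdir -p pics
cat > h.py <<'E'
import numpy as np, cv2
from scipy.spatial.transform import Rotation as Rn
from workcell import get_obs, snapshot, ctrl, nets
np.set_printoptions(precision=4,suppress=True)
def save(s,name,crop=None,scale=1):
    f=s["frame"][:,:,::-1]
    if crop: f=f[crop[1]:crop[3],crop[0]:crop[2]]
    cv2.imwrite(f"pics/{name}.png",cv2.resize(f,None,fx=scale,fy=scale,interpolation=cv2.INTER_CUBIC))
def cam(s,o=None):
    if "R" in s: R=np.array(s["R"]);t=np.array(s["t"]);return R.T,-R.T@t
    T=np.array(s["T_tool_cam"]);Rt=Rn.from_rotvec(o["ee_rot"]).as_matrix()
    return Rt@T[:3,:3],Rt@T[:3,3]+np.array(o["tcp_pos"])
def cloud(s,o=None):
    A,b=cam(s,o);v,u=np.mgrid[:384,:512];d=s["depth"]
    P=np.stack([(u-s["cx"])/s["fx"]*d,(v-s["cy"])/s["fy"]*d,d],-1)@A.T+b
    P[d<=0]=np.nan
    return P
def atz(s,uv,z,o=None):
    A,b=cam(s,o);r=A@np.array([(uv[0]-s["cx"])/s["fx"],(uv[1]-s["cy"])/s["fy"],1])
    return b+r*(z-b[2])/r[2]
def proj(s,X,o=None):
    A,b=cam(s,o);c=A.T@(np.array(X)-b);return np.array([c[0]/c[2]*s["fx"]+s["cx"],c[1]/c[2]*s["fy"]+s["cy"]])
E
python3 - <<'E'
from h import *
for n in ["scene","side"]:
    s=snapshot(n);save(s,n,scale=1.5);P=cloud(s)
    A,b=cam(s);print(n,b)
    for l in ["clamp_grip","heatsink_mid","fan_mid","choke_mid","capacitor_mid","nest_heatsink","nest_fan","nest_choke","nest_capacitor","jar"]:
        for m in nets.masks_of(s,l):
            if m["confidence"]<.2: continue
            q=P[m["mask"]];q=q[~np.isnan(q[:,0])]
            lo,hi=np.percentile(q,2,0),np.percentile(q,98,0)
            top=q[q[:,2]>hi[2]-.006]
            (c,sz,a)=cv2.minAreaRect((top[:,:2]*1000).astype(np.float32))
            print(l,round(m["confidence"],2),np.round(m["uv"]),m["mask"].sum(),"lo",lo,"hi",hi,"rect",np.round(c),np.round(sz),round(a))
E
```

```text
scene [1.0254 0.3804 0.816 ]
clamp_grip 0.85 [400. 250.] 309 lo [0.4835 0.2985 0.0198] hi [0.5074 0.3726 0.119 ] rect [498. 364.] [17. 18.] 8
heatsink_mid 0.88 [338. 229.] 404 lo [0.4735 0.1772 0.0155] hi [0.5247 0.2448 0.0394] rect [499. 211.] [52. 69.] 3
fan_mid 0.63 [284. 216.] 324 lo [0.5186 0.0274 0.003 ] hi [0.5753 0.0859 0.0243] rect [545.  55.] [53. 48.] 38
choke_mid 0.8 [275. 158.] 220 lo [ 0.349  -0.1323  0.0038] hi [ 0.3997 -0.0825  0.0306] rect [ 376. -109.] [53. 50.] 64
choke_mid 0.62 [271. 184.] 244 lo [ 0.4532 -0.0681  0.0065] hi [ 0.5032 -0.0177  0.0298] rect [478. -43.] [52. 50.] 63
choke_mid 0.55 [304. 171.] 245 lo [ 0.3559 -0.0196  0.0019] hi [0.4067 0.0283 0.0301] rect [382.   5.] [48. 53.] 40
capacitor_mid 0.66 [238. 215.] 224 lo [ 0.6138 -0.0588  0.0057] hi [ 0.6451 -0.0263  0.0533] rect [627. -44.] [34. 33.] 42
nest_heatsink 0.64 [231. 163.] 782 lo [ 0.4299 -0.2615  0.0015] hi [ 0.5223 -0.1517  0.0142] rect [ 474. -210.] [113.  93.] 82
nest_fan 0.72 [207. 140.] 583 lo [ 0.4162 -0.3982  0.005 ] hi [ 0.503  -0.2949  0.0148] rect [ 459. -347.] [109.  91.] 86
nest_
[... 1709 characters left out ...]
72. 301.] 2207 lo [ 0.5546 -0.2631  0.0023] hi [ 0.6446 -0.1541  0.0125] rect [ 599. -207.] [ 90. 113.] 6
nest_fan 0.61 [203. 366.] 1910 lo [ 0.4165 -0.37    0.0031] hi [ 0.5021 -0.2983  0.0124] rect [ 459. -334.] [78. 90.] 86
nest_choke 0.83 [272. 302.] 2180 lo [ 0.5553 -0.2635  0.003 ] hi [ 0.6432 -0.1549  0.0125] rect [ 599. -207.] [ 90. 113.] 6
nest_capacitor 0.85 [270. 363.] 1979 lo [ 0.5491 -0.377   0.0027] hi [ 0.6357 -0.3025  0.0125] rect [ 592. -341.] [90. 80.] 0
jar 0.9 [328. 186.] 600 lo [0.7393 0.0629 0.    ] hi [0.8018 0.1213 0.0575] rect [766.  89.] [49. 47.] 61
jar 0.46 [213. 307.] 2177 lo [ 0.4301 -0.2662  0.0028] hi [ 0.518  -0.1603  0.0124] rect [ 474. -211.] [112.  90.] 83
```

View pics/scene.png

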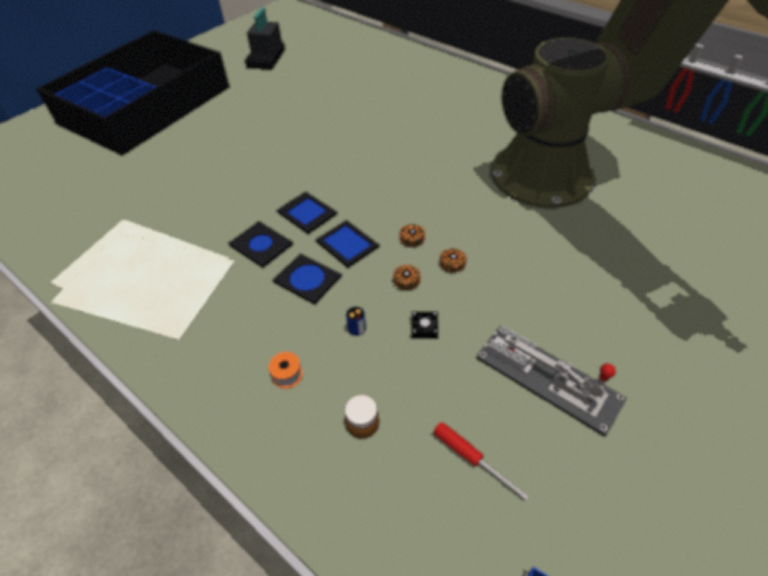

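View pics/side.png

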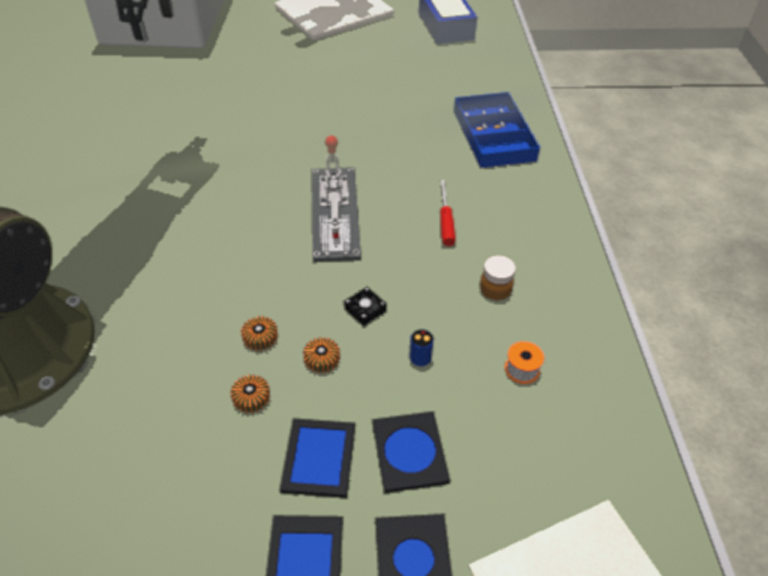

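Run:
```python
from h import *
o=get_obs();print(o["t"],o["tcp_pos"],o["ee_rot"],o["gripper_width"]);print(Rn.from_rotvec(o["ee_rot"]).as_matrix())
s=snapshot("wrist");print(s["T_tool_cam"],s["fx"])
s=snapshot("side");a=cv2.resize(s["frame"][190:290,140:300],None,fx=4.5,fy=4.5,interpolation=cv2.INTER_CUBIC)
cv2.imwrite("pics/chokes.png",a[:,:,::-1])
```

```text
1.1 [0.1905 0.5159 0.2313] [0.5528 3.0926 0.    ] 0.08553035306070061
[[-0.9381  0.3464  0.    ]
 [ 0.3464  0.9381  0.    ]
 [-0.      0.     -1.    ]]
[[-0.0006 -0.9523 -0.3052  0.0784]
 [ 1.     -0.0001 -0.0016 -0.0003]
 [ 0.0015 -0.3052  0.9523 -0.1409]
 [ 0.      0.      0.      1.    ]] 275.95911408265187
```

View pics/chokes.png

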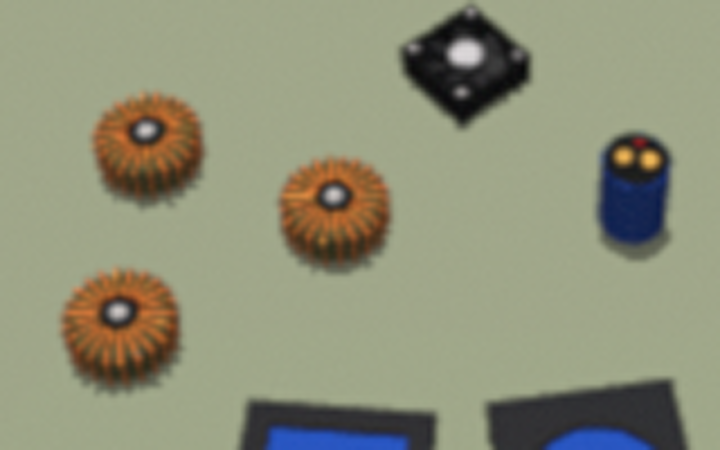

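Three look-alikes for the choke, in side-image pixels: (174,220), (166,260) and (216,236). Their distances from the base are 0.382, 0.392 and 0.480 m. The one at (216,236), world (0.478,-0.045), is farthest and so the one meant. The crop shows it as the right-hand toroid at (335,210), up right of the fan side. The clamp line runs along world +y, with the knob at about (0.497,0.361). I'm moving over the fixture for a closer look.

Call:
arm_command:
  increments:
    - [[0,0,0,0,0,-0.116,0],[0,0,0,0,0,-0.116,0],[0,0,0,0,0,-0.122,0],[-31,-19,0,0,0,0,0],[-31,-19,0,0,0,0,0],[-31,-19,0,0,0,0,0],[-31,-19,0,0,0,0,0],[-31,-19,0,0,0,0,0],[-31,-19,0,0,0,0,0],[-31,-19,0,0,0,0,0],[-31,-19,0,0,0,0,0],[-31,-19,0,0,0,0,0],[-31,-19,0,0,0,0,0],[0,0,0,0,0,0,0],[0,0,0,0,0,0,0]]

```text
t: 2.45
tcp_pos: [0.5016, 0.3249, 0.2308]
ee_rot: [-0.004, -3.141, 0.0]
force: [-0.1, -0.0, 0.5]
gripper_width: 0.0003
gripper_force: 0.0
```

Run:
```python
from h import *
o=get_obs();print(o["t"],o["tcp_pos"],o["ee_rot"],o["qpos"],o["gripper_width"],o["force"])
s=snapshot("wrist");save(s,"w1",scale=1.5);P=cloud(s,o)
for l in ["clamp_grip","heatsink_mid"]:
    for m in nets.masks_of(s,l):
        if m["confidence"]<.3: continue
        q=P[m["mask"]];q=q[~np.isnan(q[:,0])]
        lo,hi=np.percentile(q,2,0),np.percentile(q,98,0)
        top=q[q[:,2]>hi[2]-.006]
        (c,sz,a)=cv2.minAreaRect((top[:,:2]*1000).astype(np.float32))
        print(l,round(m["confidence"],2),np.round(m["uv"]),m["mask"].sum(),"lo",lo,"hi",hi,"rect",np.round(c,1),np.round(sz),round(a))
```

```text
2.45 [0.5016 0.3249 0.2308] [-0.0038 -3.141   0.0004] [ 0.5134  0.4075  1.3776  0.0001  1.3572 -1.0549] 0.00026360245522508776 [-0.0978 -0.0228  0.4583]
clamp_grip 0.85 [284. 170.] 1113 lo [0.4851 0.297  0.0131] hi [0.5079 0.3722 0.1151] rect [495.5 362.6] [19. 21.] 2
heatsink_mid 0.86 [164. 156.] 1836 lo [0.4731 0.1742 0.0106] hi [0.5231 0.2439 0.0357] rect [498.7 209.4] [51. 70.] 2
```

View pics/w1.png

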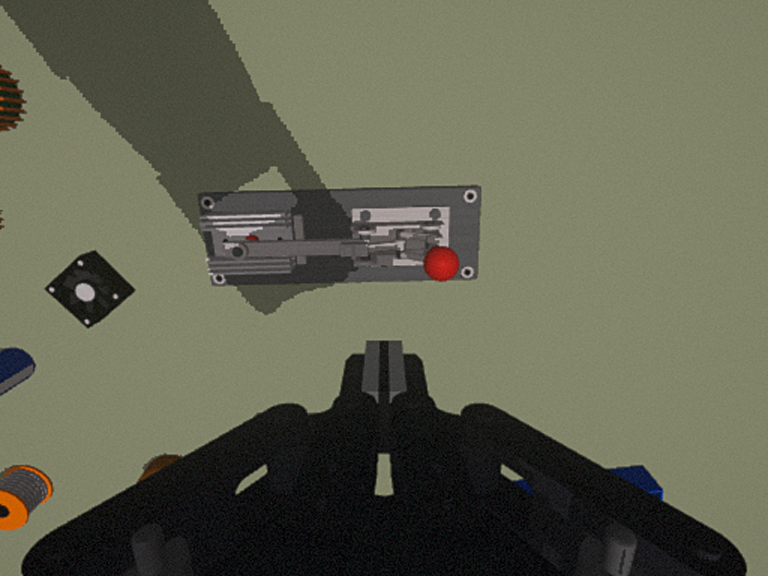

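Call:
arm_command:
  increments:
    - [[5,0,34,0,0,0,0],[0,0,34,0,0,0,0],[0,0,34,0,0,0,0],[0,0,34,0,0,0,0],[0,15,0,0,0,0,0],[0,12,0,0,0,0,0],[0,13,2,0,0,0,0],[0,13,2,0,0,0,0],[0,12,3,0,0,0,0],[0,11,5,0,0,0,0],[0,11,7,0,0,0,0],[0,8,7,0,0,0,0],[0,5,5,0,0,0,0],[0,0,0,0,0,0,0],[0,0,0,0,0,0,0]]

```text
t: 3.85
tcp_pos: [0.4955, 0.4267, 0.0643]
ee_rot: [-0.001, 3.141, 0.001]
force: [0.5, 0.4, -0.1]
gripper_width: -0.0001
gripper_force: 0.0
```

Run:
```python
from h import *
s=snapshot("side");save(s,"s2",(150,40,310,160),4.5);P=cloud(s)
for m in nets.masks_of(s,"clamp_grip"):
        q=P[m["mask"]];q=q[~np.isnan(q[:,0])]
        print(m["confidence"],m["uv"],np.percentile(q,2,0),np.percentile(q,98,0))
```

```text
0.54 [226.1, 111.5] [0.5042 0.3586 0.0408] [0.5074 0.3665 0.0593]
```

View pics/s2.png

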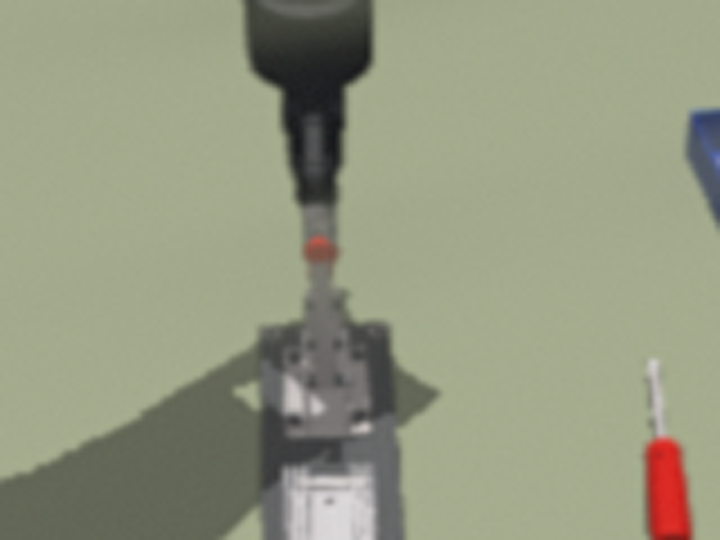

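The lever is back: the knob is at crop (320,250), under the fingertips, and the holding arm stands upright. I'm pressing a little further to feel for the end stop.

Call:
arm_command:
  increments:
    - [[0,1,1,0,0,0,0],[0,0,1,0,0,0,0],[0,0,1,0,0,0,0],[0,0,1,0,0,0,0],[0,0,0,0,0,0,0]]

```text
t: 4.37
tcp_pos: [0.4961, 0.4271, 0.0628]
ee_rot: [0.0, 3.14, 0.002]
force: [-7.6, -6.7, 20.6]
gripper_width: 0.0002
gripper_force: 10.2
```

Call:
arm_command:
  increments:
    - [[0,0,-38,0,0,0,0],[0,0,-38,0,0,0,0],[0,-30,-38,0,0,0,0],[0,-30,-38,0,0,0,0],[0,-38,-38,0,0,0,0.5],[0,0,0,0,0,0.119,1],[0,0,0,0,0,0.119,1],[0,0,0,0,0,0.119,1],[0,0,0,0,0,0.119,1],[0,0,0,0,0,0.119,1],[0,0,0,0,0,0.119,1],[0,0,0,0,0,0.119,1],[0,0,0,0,0,0.119,1],[0,0,0,0,0,0.119,1],[0,0,0,0,0,0.119,1],[0,0,0,0,0,0.119,1],[0,0,0,0,0,0.119,1],[0,0,0,0,0,0.119,1]]

```text
t: 5.87
tcp_pos: [0.4956, 0.3458, 0.2312]
ee_rot: [-2.201, -2.241, -0.0]
force: [0.4, -0.1, 0.2]
gripper_width: 0.0856
gripper_force: 0.0
```

Call:
arm_command:
  increments:
    - [[-40,0,0,0,0,0,1],[-40,0,0,0,0,0,1],[-40,0,0,0,0,0,1],[0,0,0,0,0.117,0,1],[0,0,0,0,0.117,0,1],[0,0,0,0,0.116,0,1],[0,0,0,0,0,0,1],[0,0,0,0,0,0,1]]

```text
t: 6.53
tcp_pos: [0.4986, 0.2248, 0.2311]
ee_rot: [-2.009, -2.053, -0.352]
force: [0.6, 0.7, 0.0]
gripper_width: 0.0857
gripper_force: 0.0
```

```bash
cat >> h.py <<'E'
def rel(o,X):
    "tool-frame shift (mm) from the present TCP to the world point X"
    return Rn.from_rotvec(o["ee_rot"]).as_matrix().T@(np.array(X)-o["tcp_pos"])*1000
def yaw(o):
    R=Rn.from_rotvec(o["ee_rot"]).as_matrix();return np.degrees(np.arctan2(R[1,0],R[0,0])),R
def find(s,o,l,conf=.3,dz=.006):
    P=cloud(s,o)
    for m in nets.masks_of(s,l):
        if m["confidence"]<conf: continue
        q=P[m["mask"]];q=q[~np.isnan(q[:,0])];lo,hi=np.percentile(q,2,0),np.percentile(q,98,0)
        top=q[q[:,2]>hi[2]-dz];c,sz,a=cv2.minAreaRect((top[:,:2]*1000).astype(np.float32))
        print(l,round(m["confidence"],2),np.round(m["uv"]),"lo",lo,"hi",hi,"rect",np.round(c,1),np.round(sz),round(a,1))
E
python3 - <<'E'
from h import *
o=get_obs();print(o["t"],o["tcp_pos"],yaw(o),o["qpos"],o["gripper_width"])
s=snapshot("wrist");save(s,"w2",scale=1.5);find(s,o,"heatsink_mid");find(s,o,"clamp_grip")
P=cloud(s,o);q=P.reshape(-1,3);k=(abs(q[:,0]-.497)<.05)&(q[:,1]>.25)&(q[:,1]<.46)&(q[:,2]>.06)
print(np.percentile(q[k],[0,2,50,98,100],axis=0))
print(rel(o,[.4986,.2085,.019]))
E
```

```text
6.5333 [0.4986 0.2248 0.2311] (np.float64(91.24040690459212), array([[-0.0204,  0.9998, -0.0078],
       [ 0.94  ,  0.0218,  0.3405],
       [ 0.3405, -0.0004, -0.9402]])) [0.2049 0.2463 1.6245 0.3637 1.2273 0.067 ] 0.08565334154916647
heatsink_mid 0.68 [257. 227.] lo [0.4749 0.1748 0.0113] hi [0.5233 0.2431 0.0354] rect [499.  209.4] [49. 69.] 1.2
clamp_grip 0.74 [255.  71.] lo [0.4845 0.3656 0.0098] hi [0.5065 0.4369 0.0624] rect [495.9 400.7] [77. 22.] 89.6
[[0.4848 0.2954 0.06  ]
 [0.4885 0.2961 0.0603]
 [0.4969 0.318  0.1493]
 [0.5038 0.4345 0.1579]
 [0.5066 0.4377 0.1586]]
[-87.5149  -0.3216 193.8651]
```

View pics/w2.png

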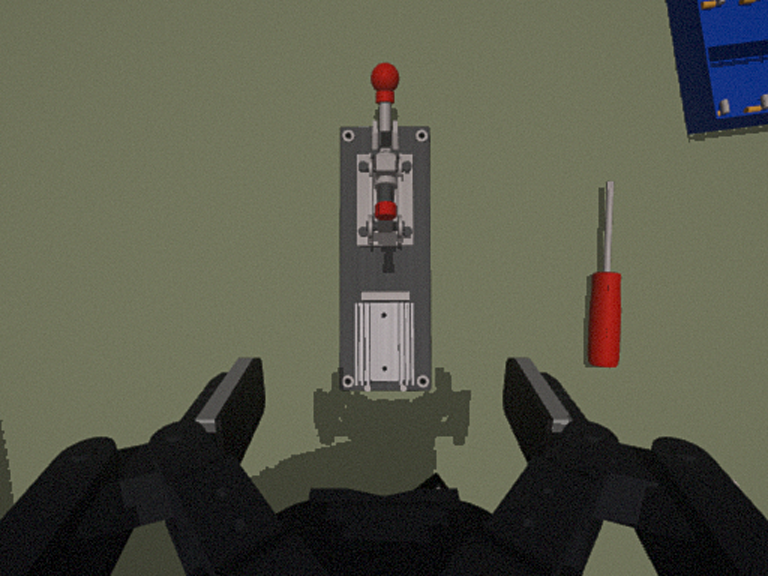

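Call:
arm_command:
  increments:
    - [[-15,0,-5.4,0,0,0,1],[-11,0,31,0,0,0,1],[-11,0,31,0,0,0,1],[-11,0,31,0,0,0,1],[-11,0,31,0,0,0,1],[-11,0,31,0,0,0,1],[-11,0,31,0,0,0,1],[-6,0,13.3,0,0,0,1],[0,0,0,0,0,0,1],[0,0,0,0,0,0,0],[0,0,0,0,0,0,0],[0,0,0,0,0,0,0],[0,0,0,0,0,0,0],[0,0,0,0,0,0,0],[0,0,0,0,0,0,0]]

```text
t: 7.93
tcp_pos: [0.4999, 0.211, 0.0211]
ee_rot: [-2.005, -2.055, -0.358]
force: [-0.4, -0.9, 6.2]
gripper_width: 0.0482
gripper_force: 62.5
```

Call:
arm_command:
  increments:
    - [[3.4,0,-9.4,0,0,0,0],[6.8,0,-18.8,0,0,0,0],[10.3,0,-28.2,0,0,0,0],[10.3,0,-28.2,0,0,0,0],[10.3,0,-28.2,0,0,0,0],[10.3,0,-28.2,0,0,0,0],[0,0,0,0,0,0,0]]

```text
t: 8.52
tcp_pos: [0.5008, 0.211, 0.1765]
ee_rot: [-2.006, -2.058, -0.367]
force: [0.8, 0.4, -0.8]
gripper_width: 0.0487
gripper_force: 62.5
```

Run:
```python
from h import *
o=get_obs();print(o["t"],o["tcp_pos"],yaw(o)[0],o["gripper_width"],o["force"])
s=snapshot("wrist");find(s,o,"heatsink_mid")
s=snapshot("side")
for l in ["nest_heatsink","nest_choke","nest_capacitor","nest_fan"]: find(s,None,l,.5)
# blue pocket centres
P=cloud(s);f=s["frame"].astype(int);m=((f[:,:,2]>120)&(f[:,:,0]<70)&(P[:,:,1]<-.13)&(P[:,:,0]<.68)&(P[:,:,0]>.3)).astype(np.uint8)
n,L,st,ce=cv2.connectedComponentsWithStats(m)
for i in range(1,n):
    if st[i,4]<60: continue
    v,u=np.where(L==i);X=np.array([atz(s,(a,b),.006)[:2] for a,b in zip(u,v)])*1000
    c,sz,a=cv2.minAreaRect(X.astype(np.float32));print("side pocket",np.round(c,1),np.round(sz,1),round(a,1),X.mean(0))
s=snapshot("scene");P=cloud(s);f=s["frame"].astype(int);m=((f[:,:,2]>120)&(f[:,:,0]<70)&(P[:,:,1]<-.13)&(P[:,:,0]<.68)&(P[:,:,0]>.3)&(P[:,:,1]>-.45)).astype(np.uint8)
n,L,st,ce=cv2.connectedComponentsWithStats(m)
for i in range(1,n):
    if st[i,4]<60: continue
    v,u=np.where(L==i);X=np.array([atz(s,(a,b),.006)[:2] for a,b in zip(u,v)])*1000
    c,sz,a=cv2.minAreaRect(X.astype(np.float32));print("scene pocket",np.round(c,1),np.round(sz,1),round(a,1),X.mean(0))
```

```text
8.5167 [0.5008 0.211  0.1765] 91.57564666997459 0.048693570730132696 [ 0.7889  0.3679 -0.8148]
heatsink_mid 0.74 [255. 244.] lo [0.4766 0.1762 0.1697] hi [0.524  0.243  0.1907] rect [500.4 209.5] [50. 70.] 1.2
nest_heatsink 0.83 [212. 305.] lo [ 0.4299 -0.2672  0.0026] hi [ 0.5195 -0.1579  0.0125] rect [ 474.7 -211. ] [114.  90.] 81.9
nest_choke 0.68 [273. 299.] lo [ 0.5546 -0.2632  0.0004] hi [ 0.6457 -0.1545  0.0126] rect [ 599.3 -207.2] [ 91. 112.] 6.4
nest_capacitor 0.9 [271. 365.] lo [ 0.5501 -0.3774  0.0037] hi [ 0.6354 -0.3053  0.0126] rect [ 593.4 -340.7] [77. 91.] 88.1
nest_fan 0.87 [201. 364.] lo [ 0.417  -0.3702  0.0034] hi [ 0.5019 -0.2986  0.0124] rect [ 459.5 -333.7] [79. 89.] 87.7
side pocket [ 474.9 -210.1] [84. 65.] 82.4 [ 474.7469 -211.2816]
side pocket [ 600.  -205.9] [67.  70.3] 87.4 [ 599.7678 -206.9742]
side pocket [ 458.9 -345. ] [50.4 65.3] 87.2 [ 458.7325 -345.5169]
side pocket [ 593.3 -354.4] [44.7 50.2] 87.2 [ 592.8488 -356.1988]
scene pocket [ 456.4 -353.1] [61.8 62.7] 87.3 [ 456.7507 -352.7645]
scene pocket [ 472.4 -212.4] [82.5 62.3] 83.2 [ 472.8984 -211.8632]
scene pocket [ 591.6 -360. ] [41.2 46. ] 38.5 [ 591.5052 -359.4081]
scene pocket [ 598.2 -209.5] [61.  68.2] 38.6 [ 598.3274 -208.4702]
```

Call:
arm_command:
  increments:
    - [[0,0,0,-0.0255,0,0.0705,0],[0,0,0,-0.0255,0,0.0705,0],[-32.9,2.1,-11.9,0,0,0,0],[-32.9,2.1,-11.9,0,0,0,0],[-32.9,2.1,-11.9,0,0,0,0],[-32.9,2.1,-11.9,0,0,0,0],[-32.9,2.1,-11.9,0,0,0,0],[-32.9,2.1,-11.9,0,0,0,0],[-32.9,2.1,-11.9,0,0,0,0],[-32.9,2.1,-11.9,0,0,0,0],[-32.9,2.1,-11.9,0,0,0,0],[-32.9,2.1,-11.9,0,0,0,0],[-32.9,2.1,-11.9,0,0,0,0],[-32.9,2.1,-11.9,0,0,0,0],[0,0,0,0,0,0,0],[0,0,0,0,0,0,0]]

```text
t: 10.25
tcp_pos: [0.4707, -0.2103, 0.1672]
ee_rot: [-2.167, -1.904, -0.382]
force: [-0.7, -0.2, -1.9]
gripper_width: 0.049
gripper_force: 62.5
```

Run:
```python
from h import *
o=get_obs();y,R=yaw(o);print(o["t"],o["tcp_pos"],y,R[2],o["qpos"],o["gripper_width"])
s=snapshot("wrist");find(s,o,"heatsink_mid");find(s,o,"nest_heatsink")
P=cloud(s,o);f=s["frame"].astype(int);m=((f[:,:,2]>90)&(f[:,:,0]<70)).astype(np.uint8)
n,L,st,ce=cv2.connectedComponentsWithStats(m)
for i in range(1,n):
    if st[i,4]<300: continue
    v,u=np.where(L==i);X=np.array([atz(s,(a,b),.006,o)[:2] for a,b in zip(u,v)])*1000
    c,sz,a=cv2.minAreaRect(X.astype(np.float32));print("wrist pocket",np.round(c,1),np.round(sz,1),round(a,1))
print(rel(o,[.4742,-.2095,.03]))
save(s,"w3",scale=1.5)
```

```text
10.25 [ 0.4707 -0.2103  0.1672] 82.60163871886837 [ 0.3435 -0.0017 -0.9392] [-0.635   0.3687  1.6221  0.3129  1.3392 -0.6076] 0.048950781931939795
heatsink_mid 0.98 [255. 242.] lo [ 0.4438 -0.2466  0.1601] hi [ 0.4961 -0.1779  0.1814] rect [ 470.1 -212. ] [71. 50.] 82.8
heatsink_mid 0.48 [364. 205.] lo [ 0.5529 -0.2606  0.003 ] hi [ 0.6424 -0.1546  0.0096] rect [ 598.7 -207.6] [ 91. 110.] 6.1
nest_heatsink 0.8 [259. 175.] lo [ 0.4377 -0.1722  0.0067] hi [ 0.522  -0.1538  0.0101] rect [ 479.1 -167.6] [20. 89.] 82.7
wrist pocket [ 598.3 -207.2] [68.3 67.2] 82.0
wrist pocket [ 459.1 -327.4] [13.7 62.1] 86.4
wrist pocket [ 576.5 -366.9] [13.4 38.7] 28.3
[-45.9731   3.5841 129.2612]
```

View pics/w3.png

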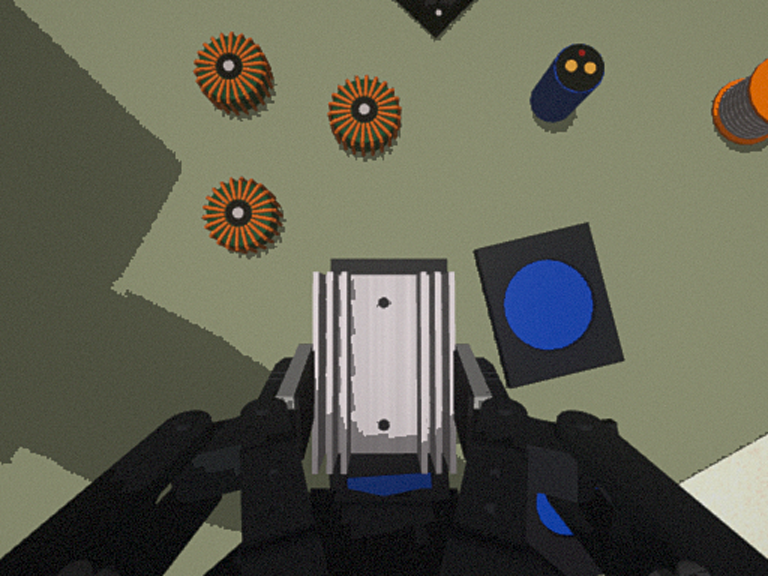

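Part and pocket match, with the long axis at 82.8° for both. I'm lowering it.

Call:
arm_command:
  increments:
    - [[-9.2,1,25.9,0,0,0,0],[-9.2,1,25.9,0,0,0,0],[-9.2,1,25.9,0,0,0,0],[-9.2,1,25.9,0,0,0,0],[-9.2,0,25.9,0,0,0,0],[-2,0,5.6,0,0,0,0],[-2,0,5.6,0,0,0,0],[0,0,0,0,0,0,0],[0,0,0,0,0,0,0]]

```text
t: 11.15
tcp_pos: [0.4758, -0.2083, 0.02]
ee_rot: [-2.165, -1.91, -0.383]
force: [-0.2, -0.1, -1.1]
gripper_width: 0.0486
gripper_force: 62.5
```

Call:
arm_command:
  increments:
    - [[-1,-0.9,1.4,0,0,0,0],[-0.5,0,1.4,0,0,0,0],[-0.4,0,1,0,0,0,0],[0,0,0,0,0,0,0],[0,0,0,0,0,0,0]]

```text
t: 11.57
tcp_pos: [0.4745, -0.2089, 0.0151]
ee_rot: [-2.165, -1.908, -0.383]
force: [-2.0, -0.4, 6.0]
gripper_width: 0.048
gripper_force: 63.4
```

Call:
arm_command:
  increments:
    - [[0,0,0,0,0,0,0.7],[0,0,0,0,0,0,1],[0,0,0,0,0,0,1],[0,0,0,0,0,0,1],[10.3,0,-28.2,0,0,0,1],[10.3,0,-28.2,0,0,0,1],[10.3,0,-28.2,0,0,0,1],[10.3,0,-28.2,0,0,0,1],[0,0,0,0,-0.117,0,1],[0,0,0,0,-0.117,0,1],[0,0,0,0,-0.116,0,1],[40,0,0,0,0,0,1],[40,0,0,0,0,0,1],[20,0,0,0,0,0,1],[0,0,0,0,0,0,1],[0,0,0,0,0,0,1]]

```text
t: 12.9
tcp_pos: [0.4869, -0.1086, 0.1346]
ee_rot: [-2.355, -2.08, 0.001]
force: [-0.9, -0.2, -0.4]
gripper_width: 0.0851
gripper_force: 0.0
```

Run:
```python
from h import *
o=get_obs();y,R=yaw(o);print(o["t"],o["tcp_pos"],y,R[2],o["gripper_width"])
s=snapshot("wrist");find(s,o,"choke_mid");find(s,o,"capacitor_mid");find(s,o,"fan_mid")
print(rel(o,[.4775,-.045,.002]))
s=snapshot("side");find(s,None,"heatsink_mid",.5);save(s,"s3",(160,250,330,384),4.5)
```

```text
12.9 [ 0.4869 -0.1086  0.1346] 82.90522197667015 [-0.0001 -0.0003 -1.    ] 0.08508702483586879
choke_mid 0.89 [146. 195.] lo [ 0.3524 -0.1334  0.0022] hi [ 0.4011 -0.084   0.0254] rect [ 375.6 -109.7] [55. 54.] 84.6
choke_mid 0.8 [237. 120.] lo [ 0.4534 -0.0684 -0.0012] hi [ 0.5004 -0.0217  0.0253] rect [477.1 -45.1] [51. 52.] 55.8
capacitor_mid 0.87 [414.  94.] lo [ 0.6097 -0.0615  0.0038] hi [ 0.6421 -0.0289  0.0489] rect [626.4 -45.6] [35. 34.] 49.4
fan_mid 0.85 [300.  10.] lo [ 0.5216  0.0194 -0.0012] hi [0.5633 0.0446 0.0195] rect [543.5  39.2] [30. 32.] 38.5
[ 61.965  -17.1842 132.6432]
heatsink_mid 0.84 [214. 302.] lo [ 0.4478 -0.247   0.0079] hi [ 0.4992 -0.1769  0.0319] rect [ 473.9 -213.1] [67. 50.] 82.7
```

View pics/s3.png

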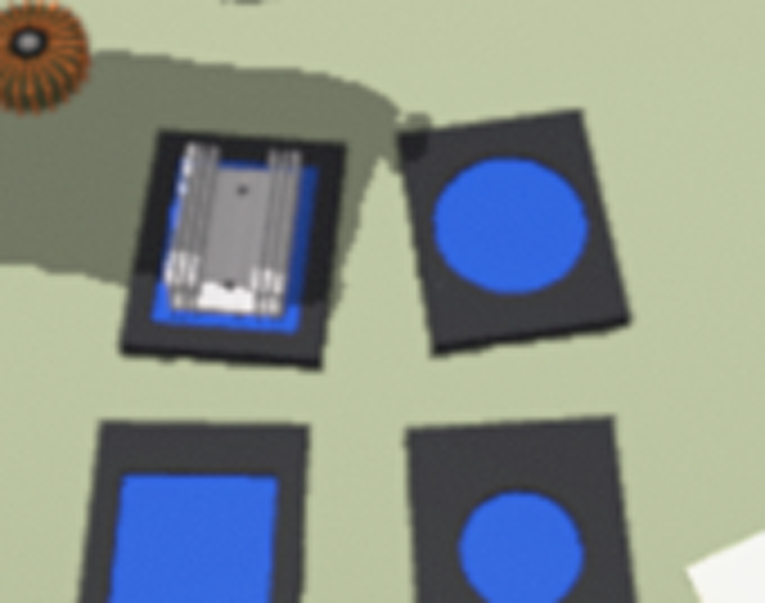

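The heat sink sits flat in its pocket: it spans crop (165-300, 140-320), with its top at z≈32 mm. Next is the choke at (0.477,-0.045).

Call:
arm_command:
  increments:
    - [[31,-8.8,0,0,0,0,1],[31,-8.8,0,0,0,0,1],[0,0,31,0,0,0,1],[0,0,31,0,0,0,1],[0,0,31,0,0,0,1],[0,0,25,0,0,0,1],[0,0,13,0,0,0,1],[0,0,0,0,0,0,1],[0,0,0,0,0,0,0],[0,0,0,0,0,0,0],[0,0,0,0,0,0,0],[0,0,0,0,0,0,0],[0,0,0,0,0,0,0],[0,0,0,0,0,0,0]]

```text
t: 14.37
tcp_pos: [0.4779, -0.046, 0.0052]
ee_rot: [2.356, 2.076, 0.002]
force: [-3.5, -1.3, 7.3]
gripper_width: 0.054
gripper_force: 61.8
```

Call:
arm_command:
  increments:
    - [[0,0,-10,0,0,0,0],[0,0,-25,0,0,0,0],[0,0,-30,0,0,0,0],[0,0,-25,0,0,0,0],[-24.2,23.3,0,0,0,0,0],[-24.2,23.3,0,0,0,0,0],[-24.2,23.3,0,0,0,0,0],[-24.2,23.3,0,0,0,0,0],[-24.2,23.3,0,0,0,0,0],[-24.2,23.3,0,0,0,0,0],[0,0,0,0,0,0,0],[0,0,0,0,0,0,0]]

```text
t: 15.37
tcp_pos: [0.5977, -0.2085, 0.0941]
ee_rot: [-2.358, -2.075, 0.0]
force: [0.1, 0.0, -3.0]
gripper_width: 0.054
gripper_force: 64.6
```

Run:
```python
from h import *
o=get_obs();y,R=yaw(o);print(o["t"],o["tcp_pos"],y,R[2],o["gripper_width"])
s=snapshot("wrist");find(s,o,"choke_mid");find(s,o,"nest_choke")
print(rel(o,[.599,-.2073,.015]))
s=snapshot("side");find(s,None,"choke_mid",.4)
```

```text
15.3667 [ 0.5977 -0.2085  0.0941] 82.69106042169727 [-0.0001 -0.0002 -1.    ] 0.054023188156077144
choke_mid 0.85 [256. 251.] lo [ 0.5738 -0.2288  0.0953] hi [ 0.6219 -0.181   0.1139] rect [ 597.5 -206.3] [54. 54.] 80.2
choke_mid 0.59 [  0. 117.] lo [ 0.3964 -0.126   0.0019] hi [ 0.4029 -0.1109  0.0061] rect [ 400.  -118.6] [17.  4.] 61.2
nest_choke 0.69 [255. 167.] lo [ 0.5534 -0.2364  0.0035] hi [ 0.6426 -0.152   0.0096] rect [ 598.2 -203. ] [ 90. 101.] 6.1
[ 1.3195  1.1245 79.0674]
choke_mid 0.81 [273. 275.] lo [ 0.5724 -0.2319  0.0915] hi [ 0.6221 -0.1828  0.1166] rect [ 597.4 -208.2] [51. 53.] 86.9
choke_mid 0.71 [170. 221.] lo [ 0.3561 -0.0256  0.0015] hi [0.4065 0.0225 0.0284] rect [381.5   0.2] [52. 51.] 19.6
choke_mid 0.61 [163. 261.] lo [ 0.3512 -0.1363  0.0066] hi [ 0.401  -0.0895  0.0285] rect [ 376.3 -112.4] [50. 51.] 33.7
```

Call:
arm_command:
  increments:
    - [[0.5,1.3,25,0,0,0,0],[0,0,25,0,0,0,0],[0,0,20,0,0,0,0],[0,0,9,0,0,0,0],[0,0,0,0,0,0,0],[0,0,1.3,0,0,0,0],[0,0,1.3,0,0,0,0],[0,0,0,0,0,0,0]]

```text
t: 16.28
tcp_pos: [0.5993, -0.2071, 0.013]
ee_rot: [2.356, 2.077, 0.001]
force: [-0.2, 0.2, -2.3]
gripper_width: 0.0541
gripper_force: 64.6
```

Call:
arm_command:
  increments:
    - [[0,0,1,0,0,0,0],[0,0,1,0,0,0,0],[0,0,0,0,0,0,0],[0,0,0,0,0,0,0]]

```text
t: 16.62
tcp_pos: [0.5993, -0.2071, 0.0113]
ee_rot: [2.356, 2.077, 0.0]
force: [-3.9, 1.8, 8.2]
gripper_width: 0.0541
gripper_force: 65.9
```

Call:
arm_command:
  increments:
    - [[0,0,0,0,0,0,0.8],[0,0,0,0,0,0,1],[0,0,0,0,0,0,1],[0,0,0,0,0,0,1],[0,0,-25,0,0,0,1],[0,0,-35,0,0,0,1],[0,0,-40,0,0,0,1],[32,1.4,0,0,0,0,1],[32,1.4,0,0,0,0,1],[32,1.4,0,0,0,0,1],[0,0,0,0,0,0,1],[0,0,0,0,0,0,1]]

```text
t: 17.62
tcp_pos: [0.6154, -0.1109, 0.11]
ee_rot: [-2.354, -2.08, 0.0]
force: [-0.4, -1.0, 0.0]
gripper_width: 0.0855
gripper_force: 0.0
```

Run:
```python
from h import *
o=get_obs();y,R=yaw(o);print(o["t"],o["tcp_pos"],y,o["gripper_width"])
s=snapshot("wrist");find(s,o,"capacitor_mid");find(s,o,"fan_mid")
print(rel(o,[.6265,-.0455,.015]))
s=snapshot("side");find(s,None,"choke_mid",.4);find(s,None,"capacitor_mid",.4)
```

```text
17.6167 [ 0.6154 -0.1109  0.11  ] 82.92163430587634 0.08551624453778535
capacitor_mid 0.74 [261. 114.] lo [ 0.6118 -0.0617  0.0427] hi [ 0.6433 -0.0294  0.0491] rect [627.5 -46. ] [35. 35.] 15.1
fan_mid 0.86 [143.  14.] lo [ 0.5211  0.0196 -0.0005] hi [0.5736 0.0488 0.0193] rect [544.   32.1] [28. 56.] 83.8
[66.2344  2.9917 94.9659]
choke_mid 0.95 [272. 295.] lo [ 0.5743 -0.2323  0.0069] hi [ 0.6239 -0.1846  0.0338] rect [ 598.5 -208.4] [53. 50.] 13.2
choke_mid 0.94 [164. 260.] lo [ 0.3512 -0.1362  0.0054] hi [ 0.4011 -0.0896  0.0281] rect [ 375.7 -111.8] [49. 52.] 83.7
choke_mid 0.92 [172. 222.] lo [ 0.3579 -0.0256  0.0073] hi [0.4056 0.021  0.028 ] rect [381.6  -2.3] [51. 50.] 5.8
capacitor_mid 0.56 [281. 233.] lo [ 0.6106 -0.0644 -0.001 ] hi [ 0.6478 -0.03    0.0516] rect [627.8 -47.1] [35. 32.] 46.8
```

Call:
arm_command:
  increments:
    - [[33,2,0,0,0,0,1],[33,2,0,0,0,0,1],[0,0,0,0,0,0,1],[0,0,30,0,0,0,1],[0,0,30,0,0,0,1],[0,0,25,0,0,0,1],[0,0,8,0,0,0,1],[0,0,0,0,0,0,1],[0,0,0,0,0,0,0],[0,0,0,0,0,0,0],[0,0,0,0,0,0,0],[0,0,0,0,0,0,0],[0,0,0,0,0,0,0],[0,0,0,0,0,0,0],[0,0,0,0,0,0,0]]

```text
t: 19.17
tcp_pos: [0.6281, -0.0474, 0.0184]
ee_rot: [2.356, 2.076, 0.002]
force: [-0.7, -1.3, 7.0]
gripper_width: 0.0346
gripper_force: 59.6
```

Call:
arm_command:
  increments:
    - [[0,0,-10,0,0,0,0],[0,0,-25,0,0,0,0],[0,0,-30,0,0,0,0],[0,0,-25,0,0,0,0],[-31.2,0.2,0,0,0,0,0],[-31.2,0.2,0,0,0,0,0],[-31.2,0.2,0,0,0,0,0],[-31.2,0.2,0,0,0,0,0],[-31.2,0.2,0,0,0,0,0],[-31.2,0.2,0,0,0,0,0],[-31.2,0.2,0,0,0,0,0],[-31.2,0.2,0,0,0,0,0],[-31.2,0.2,0,0,0,0,0],[-31.2,0.2,0,0,0,0,0],[0,0,0,0,0,0,0],[0,0,0,0,0,0,0]]

```text
t: 20.5
tcp_pos: [0.5896, -0.3585, 0.1074]
ee_rot: [-2.359, -2.075, 0.0]
force: [0.2, -0.2, -1.1]
gripper_width: 0.0345
gripper_force: 59.9
```

Run:
```python
from h import *
o=get_obs();y,R=yaw(o);print(o["t"],o["tcp_pos"],y,R[2],o["gripper_width"],o["qpos"])
s=snapshot("wrist");find(s,o,"capacitor_mid");find(s,o,"nest_capacitor")
s2=snapshot("scene");find(s2,None,"nest_capacitor",.4);find(s2,None,"capacitor_mid",.4)
print(rel(o,[.5923,-.3573,.03]))
```

```text
20.5 [ 0.5896 -0.3585  0.1074] 82.6557055330683 [-0.0001 -0.0002 -1.    ] 0.034513359421848064 [-0.5992  0.7227  1.1866 -0.0002  1.2325 -0.471 ]
capacitor_mid 0.58 [253. 253.] lo [ 0.5738 -0.3717  0.0916] hi [ 0.6057 -0.3386  0.1378] rect [ 589.9 -356.6] [35. 36.] 44.4
nest_capacitor 0.71 [262. 167.] lo [ 0.5484 -0.3997  0.0027] hi [ 0.6358 -0.3028  0.0097] rect [ 592.1 -357.4] [ 90. 110.] 0.7
nest_capacitor 0.91 [176. 162.] lo [ 0.5494 -0.4079  0.0045] hi [ 0.6364 -0.3008  0.0149] rect [ 592.5 -355.4] [ 93. 113.] 1.6
capacitor_mid 0.63 [172. 136.] lo [ 0.5741 -0.3667  0.0912] hi [ 0.6081 -0.3339  0.1415] rect [ 588.7 -349.8] [36. 29.] 53.9
[ 1.5036  2.5111 77.4169]
```

Call:
arm_command:
  increments:
    - [[0.3,2.2,25,0,0,0,0],[0,0,25,0,0,0,0],[0,0,20,0,0,0,0],[0,0,9,0,0,0,0],[0,0,0,0,0,0,0],[0,0,1.2,0,0,0,0],[0,0,1,0,0,0,0],[0,0,1,0,0,0,0],[0,0,0,0,0,0,0]]

```text
t: 21.55
tcp_pos: [0.5927, -0.3571, 0.0255]
ee_rot: [2.356, 2.077, -0.0]
force: [-0.5, 0.2, -1.4]
gripper_width: 0.0348
gripper_force: 61.0
```

Call:
arm_command:
  increments:
    - [[0,0,1,0,0,0,0],[0,0,0.8,0,0,0,0],[0,0,0,0,0,0,0],[0,0,0,0,0,0,0]]

```text
t: 21.88
tcp_pos: [0.5927, -0.3572, 0.0242]
ee_rot: [2.356, 2.077, -0.0]
force: [-1.9, 1.0, 7.6]
gripper_width: 0.0346
gripper_force: 62.2
```

Call:
arm_command:
  increments:
    - [[0,0,0,0,0,0,0.8],[0,0,0,0,0,0,1],[0,0,0,0,0,0,1],[0,0,0,0,0,0,1],[0,0,-25,0,0,0,1],[0,0,-40,0,0,0,1],[0,0,-41,0,0,0,1],[36.5,-8.9,0,0,0,0,1],[36.5,-8.9,0,0,0,0,1],[36.5,-8.9,0,0,0,0,1],[36.5,-8.9,0,0,0,0,1],[36.5,-8.9,0,0,0,0,1],[36.5,-8.9,0,0,0,0,1],[36.5,-8.9,0,0,0,0,1],[36.5,-8.9,0,0,0,0,1],[36.5,-8.9,0,0,0,0,1],[36.5,-8.9,0,0,0,0,1],[0,0,0,0,0,0,1]]

```text
t: 23.38
tcp_pos: [0.5492, 0.0215, 0.1291]
ee_rot: [-2.351, -2.082, -0.0]
force: [0.9, 0.9, -0.3]
gripper_width: 0.0855
gripper_force: 0.0
```

Call:
arm_command:
  increments:
    - [[0,0,0,0,0,-0.112,1],[0,0,0,0,0,-0.112,1],[0,0,0,0,0,-0.112,1],[0,0,0,0,0,-0.112,1],[0,0,0,0,0,-0.112,1],[0,0,0,0,0,-0.112,1],[0,0,0,0,0,-0.112,1],[0,0,0,0,0,0,1],[0,0,0,0,0,0,1]]

```text
t: 24.13
tcp_pos: [0.55, 0.0161, 0.1289]
ee_rot: [-1.389, -2.817, 0.0]
force: [0.5, -0.4, 0.2]
gripper_width: 0.0857
gripper_force: 0.0
```

Run:
```python
from h import *
o=get_obs();y,R=yaw(o);print(o["t"],o["tcp_pos"],y,o["gripper_width"])
s=snapshot("wrist");save(s,"w4",scale=1.5);find(s,o,"fan_mid")
print(rel(o,[.5455,.054,.002]))
s=snapshot("side");find(s,None,"fan_mid",.4);find(s,None,"capacitor_mid",.4);find(s,None,"nest_fan",.4)
s=snapshot("scene");find(s,None,"capacitor_mid",.4)
```

```text
24.1333 [0.55   0.0161 0.1289] 127.4965098876024 0.08565378272444957
fan_mid 0.72 [277. 152.] lo [0.5168 0.0252 0.0003] hi [0.5731 0.0821 0.0194] rect [545.9  52.7] [50. 50.] 38.2
[ 32.8338  19.5287 126.9465]
fan_mid 0.8 [243. 204.] lo [0.5156 0.0198 0.0012] hi [0.5757 0.0804 0.0223] rect [546.8  51.8] [52. 51.] 40.3
capacitor_mid 0.68 [276. 364.] lo [ 0.5764 -0.3736  0.0096] hi [ 0.6091 -0.3413  0.0574] rect [ 593.9 -356.7] [34. 32.] 44.6
nest_fan 0.69 [200. 360.] lo [ 0.4152 -0.3699  0.0029] hi [ 0.502  -0.2963  0.0122] rect [ 459.2 -333.8] [77. 90.] 86.4
capacitor_mid 0.52 [171. 157.] lo [ 0.5687 -0.3796  0.0075] hi [ 0.6109 -0.3354  0.0594] rect [ 594.3 -352.8] [31. 31.] 7.0
```

View pics/w4.png

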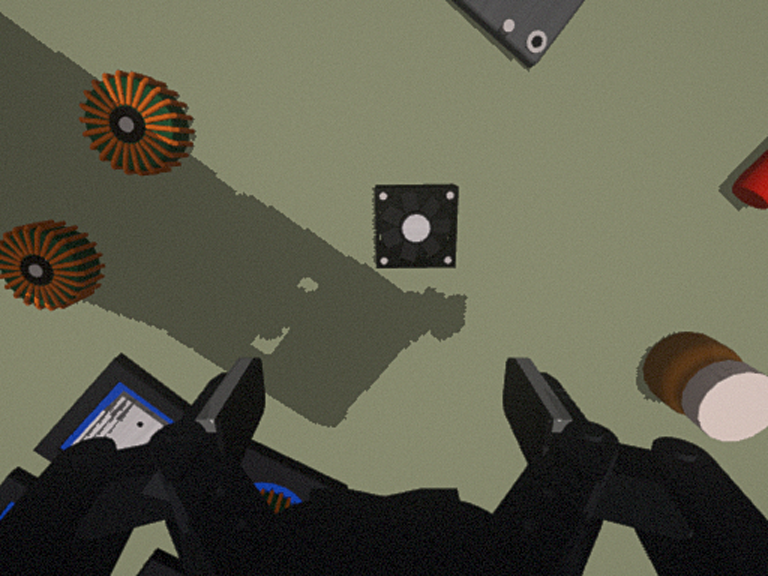

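The fan is square to the fingers, at image (415,227) in the 1.5x picture. I'm picking it up.

Call:
arm_command:
  increments:
    - [[16,9.5,0,0,0,-0.012,1],[15.6,9.6,0,0,0,0,1],[0,0,32,0,0,0,1],[0,0,32,0,0,0,1],[0,0,32,0,0,0,1],[0,0,20,0,0,0,1],[0,0,9,0,0,0,1],[0,0,0,0,0,0,1],[0,0,0,0,0,0,0],[0,0,0,0,0,0,0],[0,0,0,0,0,0,0],[0,0,0,0,0,0,0],[0,0,0,0,0,0,0],[0,0,0,0,0,0,0]]

```text
t: 25.7
tcp_pos: [0.5465, 0.0529, 0.0058]
ee_rot: [1.367, 2.826, 0.002]
force: [-2.8, 0.6, 8.4]
gripper_width: 0.0486
gripper_force: 62.6
```

Call:
arm_command:
  increments:
    - [[0,0,-10,0,0,0,0],[0,0,-25,0,0,0,0],[0,0,-30,0,0,0,0],[0,0,-30,0,0,0,0],[0,0,0,0,0,0.119,0],[0,0,0,0,0,0.119,0],[0,0,0,0,0,0.119,0],[0,0,0,0,0,0.119,0],[0,0,0,0,0,0.119,0],[0,0,0,0,0,0.119,0],[0,0,0,0,0,0,0]]

```text
t: 26.62
tcp_pos: [0.5457, 0.0529, 0.1002]
ee_rot: [2.276, 2.165, 0.001]
force: [0.3, 0.5, -0.3]
gripper_width: 0.0487
gripper_force: 62.1
```

Call:
arm_command:
  increments:
    - [[-31.4,-5.3,0,0,0,0,0],[-31.4,-5.3,0,0,0,0,0],[-31.4,-5.3,0,0,0,0,0],[-31.4,-5.3,0,0,0,0,0],[-31.4,-5.3,0,0,0,0,0],[-31.4,-5.3,0,0,0,0,0],[-31.4,-5.3,0,0,0,0,0],[-31.4,-5.3,0,0,0,0,0],[-31.4,-5.3,0,0,0,0,0],[-31.4,-5.3,0,0,0,0,0],[-31.4,-5.3,0,0,0,0,0],[-31.4,-5.3,0,0,0,0,0],[-31.4,-5.3,0,0,0,0,0],[0,0,0,0,0,0,0],[0,0,0,0,0,0,0]]

```text
t: 27.87
tcp_pos: [0.4583, -0.3531, 0.0995]
ee_rot: [2.268, 2.174, -0.0]
force: [0.4, 0.4, -1.5]
gripper_width: 0.0482
gripper_force: 62.1
```

Run:
```python
from h import *
o=get_obs();y,R=yaw(o);print(o["t"],o["tcp_pos"],y,R[2],o["gripper_width"])
s=snapshot("wrist");save(s,"w5",scale=1.5);find(s,o,"fan_mid");find(s,o,"nest_fan")
print(rel(o,[.4588,-.3523,.03]))
s=snapshot("scene");find(s,None,"nest_fan",.3)
```

```text
27.8667 [ 0.4583 -0.3531  0.0995] 87.56528071853933 [-0.0004  0.     -1.    ] 0.048199062250193804
fan_mid 0.63 [254. 244.] lo [ 0.4344 -0.377   0.0945] hi [ 0.4814 -0.3274  0.113 ] rect [ 457.6 -353.2] [51. 50.] 87.5
nest_fan 0.91 [256. 159.] lo [ 0.4158 -0.3588  0.0034] hi [ 0.5024 -0.2965  0.0096] rect [ 458.9 -332. ] [72. 90.] 86.5
[ 0.8551  0.5013 69.5165]
nest_fan 0.78 [207. 140.] lo [ 0.4142 -0.4042  0.0012] hi [ 0.5046 -0.2942  0.0146] rect [ 457.4 -349.1] [113.  91.] 86.1
```

View pics/w5.png

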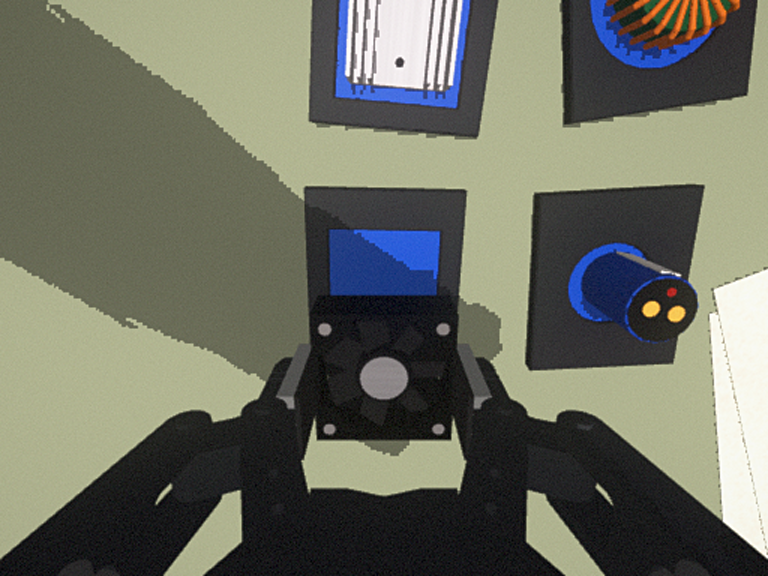

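Call:
arm_command:
  increments:
    - [[1.7,1.1,25,0,0,0,0],[0,0,25,0,0,0,0],[0,0,20,0,0,0,0],[0,0,13,0,0,0,0],[0,0,0,0,0,0,0],[0,0,1.2,0,0,0,0],[0,0,1.2,0,0,0,0],[0,0,1,0,0,0,0],[0,0,0,0,0,0,0]]

```text
t: 28.87
tcp_pos: [0.4603, -0.3505, 0.0134]
ee_rot: [2.269, 2.172, -0.0]
force: [-0.2, 1.3, -0.5]
gripper_width: 0.0485
gripper_force: 62.1
```

Call:
arm_command:
  increments:
    - [[0,-0.5,1,0,0,0,0],[0,0,1,0,0,0,0],[0,0,0,0,0,0,0],[0,0,0,0,0,0,0]]

```text
t: 29.2
tcp_pos: [0.4597, -0.3504, 0.0118]
ee_rot: [2.269, 2.172, -0.0]
force: [-4.8, 3.5, 11.8]
gripper_width: 0.0482
gripper_force: 63.4
```

Call:
arm_command:
  increments:
    - [[0,0,0,0,0,0,0.8],[0,0,0,0,0,0,1],[0,0,0,0,0,0,1],[0,0,0,0,0,0,1],[0,0,-25,0,0,0,1],[0,0,-40,0,0,0,1],[0,0,-40,0,0,0,1],[0,0,-40,0,0,0,1],[-20,10,-40,0,0,0,1],[-20,10,-40,0,0,0,1],[-20,10,-20,0,0,0,1],[0,0,0,0,0,0,1],[0,0,0,0,0,0,1]]

```text
t: 30.28
tcp_pos: [0.4853, -0.4084, 0.2486]
ee_rot: [2.27, 2.171, -0.0]
force: [-0.3, 0.2, -1.0]
gripper_width: 0.0854
gripper_force: 0.0
```

Run:
```python
from h import *
o=get_obs();print(o["t"],o["tcp_pos"],yaw(o)[0],o["gripper_width"])
s=snapshot("wrist");save(s,"w6",scale=1.5)
for l in ["fan_mid","nest_fan","heatsink_mid","capacitor_mid","choke_mid"]: find(s,o,l,.5)
s=snapshot("scene");find(s,None,"jar");find(s,None,"clamp_grip");save(s,"sc2",scale=1.5)
```

```text
30.2833 [ 0.4853 -0.4084  0.2486] 87.44297810540289 0.08535528431596
fan_mid 0.6 [235. 116.] lo [ 0.4352 -0.3745  0.0056] hi [ 0.4832 -0.3266  0.0257] rect [ 458.6 -350.5] [49. 49.] 87.4
nest_fan 0.74 [238.  94.] lo [ 0.4138 -0.4043  0.0035] hi [ 0.5022 -0.2979  0.0101] rect [ 457.6 -351.5] [110.  90.] 86.5
heatsink_mid 0.69 [236.  12.] lo [ 0.4467 -0.2476  0.0056] hi [ 0.4955 -0.2188  0.0293] rect [ 470.8 -234. ] [24. 50.] 83.5
capacitor_mid 0.7 [340. 117.] lo [ 0.5753 -0.3724  0.0046] hi [ 0.6165 -0.3383  0.0552] rect [ 592.6 -356. ] [35. 35.] 14.0
choke_mid 0.81 [344.   3.] lo [ 0.5797 -0.2342  0.0042] hi [ 0.6143 -0.2258  0.0298] rect [ 597.1 -231.6] [ 5. 24.] 87.1
jar 0.8 [242. 276.] lo [0.7446 0.0715 0.0126] hi [0.792  0.1179 0.059 ] rect [766.   92.1] [48. 47.] 86.7
clamp_grip 0.56 [406. 266.] lo [0.4594 0.3361 0.0123] hi [0.5076 0.4407 0.0663] rect [497.6 386.4] [111.  25.] 86.4
```

View pics/w6.png

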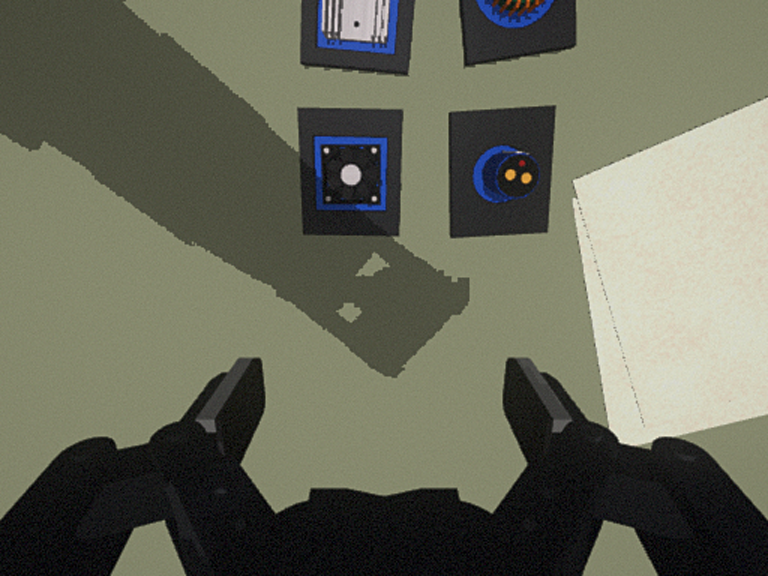

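View pics/sc2.png

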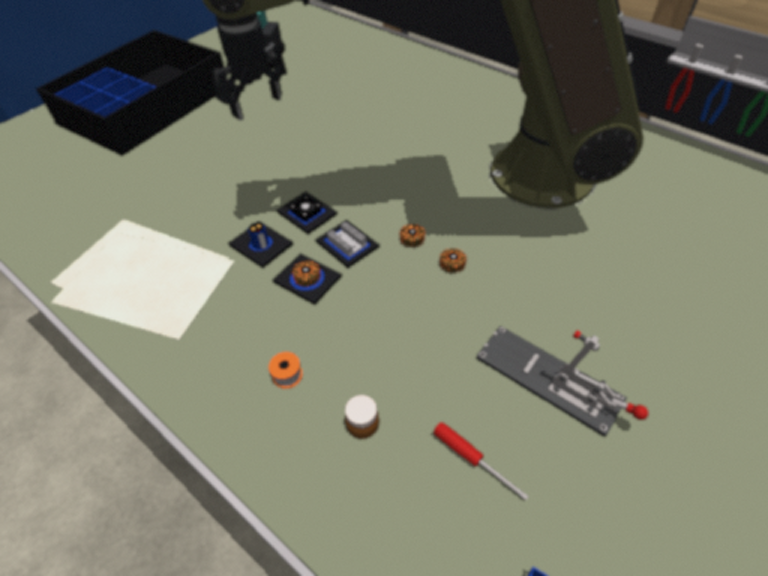

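The fan is at (350,173) and the capacitor at (505,173) in the wrist view. In the scene view the heat sink is at (347,240), the choke at (307,272), the clamp is open with its knob at (640,412), and the jar hasn't moved from (361,415). All four parts lie flat in their own pockets, so I'm handing in.

```bash
python3 -c "
from workcell import ctrl; print(ctrl.hand_in())"
```

```text
the job is handed in; nothing more can be done
None
```

The heat sink, fan, choke and capacitor are each flat in their own nests, the clamp is open, the jar was left where it stood, and the job is handed in at about 30 s of robot time; no score came back.

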